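Move the order ticket from its hook to the packing clip

TASK

Take the wide order ticket off its deep hook (lift it past the upturned tip before drawing it away) and slide it down, lower edge first, behind the sprung clip of the ticket stand, letting the ticket's own edge push the clip open, until it stands upright, centred, with its lower edge fully home on the ledge. Let go of it. Do not touch the stand or clip with the robot itself, and leave the two narrow tickets hanging and the other things on the bench undisturbed.

Things in the scene. Friction and masses are not known exactly. Their poses are not given: they have to be found in the camera images.
- wide_ticket: Ticket to move: stiff white plate 100 wide (y), 5 thick (x, its normal), 196 tall (z), 140 g. From the lower edge up: solid to 80 mm; open window 40 wide, 80 to 144, through which the hook passes; bridge 144 to 156; grey grip block to 196. Origin: centre of lower edge. Hangs upright by the window's upper edge, free to swing, on any of the 3 hooks; the only 100 mm wide one. Front and back alike.
- ticket_grip (a point): Centre of the wide ticket's grip block, 176 mm above its lower edge. The block is 26 wide (ticket's y) x 14 thick (x) x 40 tall, and can be pinched across its width from above, one finger either side of the hook's tip. Axes as the ticket.
- narrow_ticket_a: Ticket to leave hanging on its hook: the same shape and heights but only 60 mm wide (window 40, side strips 10 mm). Origin: centre of the lower edge.
- narrow_ticket_b: Another 60 mm wide ticket to leave hanging, same as narrow_ticket_a.
- rack: Fixed hook rack, left or right on the bench. Origin on the table under the middle ticket. Base 100 (x) x 150 (y) x 12; post 18 thick, 220 tall at x +52, with a 250 mm crossbar along y at its top. Three 8 mm rod hooks at y +105, 0, -105 reach from the crossbar towards -x, fall to a valley at x 0 (axis 200 high) where tickets hang, lower edges 60 above the table, then turn up.
- hook_tip1 (a point): Top of the middle hook's upturned tip, 236 mm high, 19 mm to the rack's -x of its hanging ticket; the other two hooks are alike, 105 mm to either side in y. A hung ticket must rise at least 32 mm (at most 59, when the window's lower edge meets the hook; 42 is comfortable), then go at least 35 mm along the rack's -x. Axes as the rack.
- stand: Fixed ticket stand. Origin on the table below the front face of its upright back plate (130 wide, face at x 0 looking to -x, top 135 high). In front a ledge 16 deep, top 20 high, with a 6 mm lip. Base 100 x 160 x 12. A sprung clip stands in front of the back plate; the ticket goes straight down between them, parallel to the back plate.
- seat (a point): Where the ticket's origin is when home: on top of the ledge, centred in y, 2.5 mm in front of the back plate (half the ticket's thickness). Axes as stand (-x away from the back plate, z up).
- clip (a joint): Sprung steel clip 80 wide, hinged along y, 16 mm in front of the back plate and 45 above the table. 0 = shut against the back plate; grows as the lip is pushed away; about 0.12 rad with a ticket in, stop at 0.6. Lip force about 2 N shut, 4 to 5 N with a ticket. Friction then keeps the ticket from sliding down by itself: push it down to the ledge.
- clip_lip (a point): Middle of the clip's lip, which presses on the back plate 85 mm above the table. Above it the clip flares away from the back plate as a funnel: top edge 120 mm above the table, 21 mm in front of the back plate.
- small_carton: Upright cardboard carton 50 x 50 x 100 mm tall, standing in the middle in front of (nearer the robot than) the tall one; leave it. Origin: centre of underside.
- tall_carton: Upright cardboard carton 50 x 50 x 210 mm tall, standing between rack and stand in the way of the straight path; leave it. Origin: centre of underside.
- tape_roll: Roll of tape, 100 mm diameter, 48 mm high, lying flat; leave it.
- tape_dispenser: Tape dispenser 55 x 110 mm, 76 mm high; leave it.
- umbrella_case: Black hard umbrella tube 230 mm long, 50 mm diameter, lying along its y; leave it.
- flat_carton: Flat cardboard carton 70 x 170 x 45 mm; leave it.
- marker_brush: Brush 150 mm long lying near the robot; leave it.

How it is judged:
By the outcome, as a careful person would: the job done as asked, in the order asked, and still so for the second after the job is handed in, with the robot touching nothing.
It also fails if it takes over 45 s, if anything falls off the work surface, if the arm or the gripper's body presses on something with over 40 N, if the wrist force passes 120 N, or if a joint passes its speed limit or range.

ROBOT

A 7-joint arm with a two-finger parallel gripper is mounted at the origin on the work surface. World frame = base frame: x ahead of the robot, y to its left, z up, the work surface at z = 0. Lengths are in m, angles in degrees, forces in N, time in s.
With the tool pointing down it reaches from about 0.425 to 1.025 m from the base axis. Payload 3.6 kg.
Tool frame: the origin (TCP) lies at the very end of the fingers, on their centre line; the grasp point (between the pads) lies 19 mm behind it (r.pinch_z is the z of the grasp point in the tool frame, in m); z points along the fingers, y is the line along which they close (so a half turn about z gives the same grasp; the last joint's range is limited). The gripper opens to 85 mm and grips with 20 to 120 N. Pads are 22 mm wide; open, the fingers measure 114 mm over their backs; the gripper's body (76 mm by 85 mm) begins 54 mm behind the grasp point. The pads swing forward as they close: fully open they stand 13 mm farther back than shut.
Start: joints at [69.987, 33.873, 2.773, 92.16, -1.908, 54.013, -1.931], TCP at [0.183, -0.701, 0.231] pointing down, gripper open.
Joint ranges: [-153.93, 153.93], [-27.13, 128.08], [-72.61, 78.16], [10.71, 143.7], [-87.88, 267.88], [4.46, 118.87], [-176.78, 176.78]. Speed limits (degrees/s): [147.25, 147.25, 180, 180, 180, 180, 180].

INTERFACE

Orientations are given as a 3x3 rotation matrix whose columns are the frame's x, y, z axes.
In Python, from station import r gives the robot as it stands.
- The arm moves only by the tool shift_gripper, called as name(argument=value, ...), one argument or row to a line, values as JSON. Schema: {"type":"object","properties":{"segments":{"type":"array","items":{"type":"array","items":{"type":"number"},"minItems":4,"maxItems":4},"minItems":1,"maxItems":8},"jaw":{"type":"number"},"clamp_n":{"type":"number"},"only":{"type":"string"},"quiet":{"type":"boolean"},"lines":{"type":"string"}},"required":["segments"],"additionalProperties":false}. segments is a list of rows, 1 to 8 of them, each of 4 numbers: dx, dy, dz in units of 100 mm, then a turn about the tool's z in units of 4 degrees; each row is the pose to reach, as a shift and turn from the pose commanded when the call began, along the tool's axes at that moment; what a row does not reach only later rows make up. A row lasts 1/10 s, in which the tool goes at most 0.05 m and 8.59 degrees, less where a joint would pass 70% of its speed; a pose out of reach is approached as far as the arm can. jaw is the finger opening in m, set as the call begins (left out keeps the last). The fingers move at their own pace and stop on an object; clamp_n is the grip in N (left out, the last holds). Time passes only in rows, so rows that do not move let the fingers close. The tool returns the time, the measured TCP pose, the force, the opening and the grip force at its end. only (a regular expression) keeps the lines of the reply that match it, lines (a string "A,B") keeps lines A to B, and quiet returns only ok. Input that does not fit is refused with a message, and nothing moves.
- r.get_state(): the state, without advancing time (a new reading comes with each control period).
- r.grab_frame(name): name is "scene" or "top" or "wrist"; returns the picture (420x560x3 uint8, red, green, blue); there is no depth.
- r.calibration(name): a dict with "fovy" (degrees; the focal length in pixels is half the picture's height over the tangent of half this angle, whatever the lens; pixels are square), "cx", "cy" (the principal point, pixels), "cam_to_world" (4x4, takes a point from camera to world coordinates); the wrist camera has in their place "mount" (4x4, takes a point from camera to tool coordinates, whose origin is the TCP and whose axes are the flange's). Camera axes: x right, y down, z forward; pixel columns grow to the right and rows downward; lengths in m; the calibration is good to about 2 mm. A picture is of the moment at which its call begins: read the wrist's pose just before it. calibration takes no time and is no camera call.
- r.job_done(): hands the job in; it is judged then, once.
The state is a dict: "time": time; "q": joint angles; "dq": joint speeds; "tau": joint torques, N m; "tcp_pos": TCP position; "ee_rot": TCP orientation; "ft_force": force on the tool from outside, world axes, zero at the start; "torque": the same for the moment, N m; "finger_gap": finger opening in m; "gripper_force": force on a finger pad.
Only numpy, scipy, OpenCV 4.12 (cv2) and the standard library are available. Lean on these libraries where they do the work, as an engineer would, in place of code of your own. Each camera call takes 0.05 s, during which the arm holds its last target. There are 200 camera calls.

## Working session

There is one attempt and no reset: what is moved stays moved. The work goes in short steps, Python scripts to look and compute and a tool call to move; the robot and the scene stay as the last step left them, time stands still between calls to the robot, and variables do not carry over. Pictures are saved under pics/ and viewed, at most 10 in all, crops included, and the job is handed in when it is done.

```bash
ls; mkdir -p pics; cat > h.py <<'E'
import numpy as np, cv2
from station import r
def K(c):
    return 210/np.tan(np.radians(c["fovy"]/2)), c["cx"], c["cy"]
def ray(name,u,v):
    c=r.calibration(name); f,cx,cy=K(c); T=np.array(c["cam_to_world"])
    d=T[:3,:3]@np.array([(u-cx)/f,(v-cy)/f,1]); return T[:3,3],d
def plane(name,u,v,z):
    o,d=ray(name,u,v); return o+d*(z-o[2])/d[2]
def save(name,fn):
    im=r.grab_frame(name); cv2.imwrite("pics/"+fn,cv2.cvtColor(im,cv2.COLOR_RGB2BGR)); return im
E
python3 - <<'E'
from h import *
np.set_printoptions(precision=4,suppress=True)
for n in("scene","top","wrist"):
    save(n,n+"1.png"); print(n,r.calibration(n))
s=r.get_state();print(s["time"],s["tcp_pos"],s["ee_rot"],r.pinch_z)
a=cv2.imread("pics/scene1.png");b=cv2.imread("pics/top1.png")
E
```

```text
pics
station.py
scene {'fovy': 54.721479467847495, 'cx': 276.79549221050553, 'cy': 211.64400930993105, 'cam_to_world': array([[ 0.0377,  0.6705, -0.7409,  1.2186],
       [ 0.9993, -0.0219,  0.031 , -0.0289],
       [ 0.0045, -0.7416, -0.6709,  0.7557],
       [ 0.    ,  0.    ,  0.    ,  1.    ]])}
top {'fovy': 51.78658940339144, 'cx': 275.13675122542855, 'cy': 206.55501070734755, 'cam_to_world': array([[-0.0154, -0.998 ,  0.0611,  0.4983],
       [-0.9999,  0.0154,  0.0005,  0.0096],
       [-0.0015, -0.0611, -0.9981,  1.1228],
       [ 0.    ,  0.    ,  0.    ,  1.    ]])}
wrist {'fovy': 60.054037992620124, 'cx': 284.85321720732054, 'cy': 203.35492127732283, 'mount': array([[-0.001 , -0.9631, -0.269 ,  0.0673],
       [ 1.    , -0.001 , -0.0001,  0.0013],
       [-0.0002, -0.269 ,  0.9631, -0.1432],
       [ 0.    ,  0.    ,  0.    ,  1.    ]])}
0.15 [ 0.1833 -0.7008  0.2304] [[ 0.9675  0.253  -0.0005]
 [ 0.253  -0.9675  0.0016]
 [-0.0001 -0.0017 -1.    ]] -0.0187
```

View pics/scene1.png

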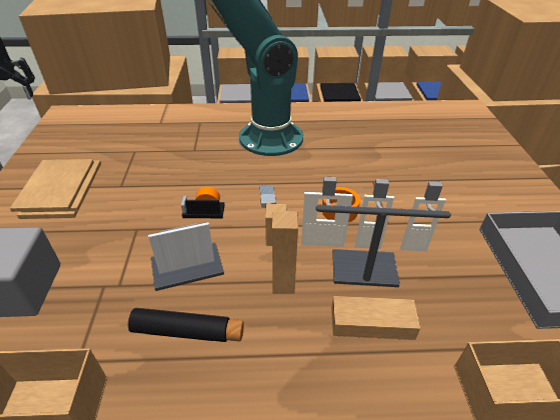

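View pics/top1.png

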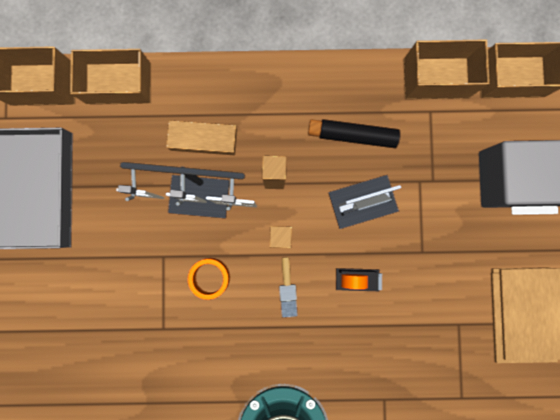

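The scene view shows the rack right (+y), with the wide ticket at (327,220). The stand is at (185,255), with its plain back facing the scene camera, and the tall carton at (285,250). In the top view the wide ticket's block is near (235,201) and the stand's plate runs (340,210)-(400,187). I'll zoom in on both.

```bash
python3 - <<'E'
import cv2,numpy as np
b=cv2.imread("pics/top1.png");a=cv2.imread("pics/scene1.png")
c=cv2.resize(b[150:230,105:265],None,fx=5,fy=5,interpolation=cv2.INTER_CUBIC)[:300]
c=cv2.resize(b[155:215,105:265],None,fx=5,fy=5,interpolation=cv2.INTER_CUBIC)
d=cv2.resize(b[170:230,320:410],(450,300),interpolation=cv2.INTER_CUBIC)
e=cv2.resize(a[175:255,295:375],(350,300),interpolation=cv2.INTER_CUBIC)
cv2.imwrite("pics/z1.png",np.vstack([c,np.hstack([d,e])]))
E
```

```text
(no output)
```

View pics/z1.png

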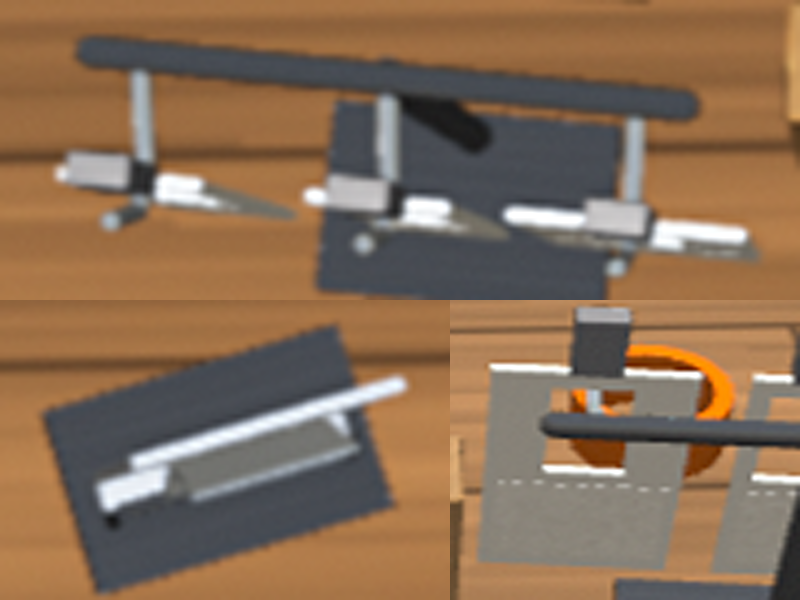

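The crop shows the wide block's top face at top-image (228,198.5), with its plate edges at (206,197.6) and (254.4,202.6). The hook tips point to the robot's side. The stand's plate top runs (346.6,202)-(401,186.6), with the clip on the robot side, so -x faces the robot. The wide ticket hangs on the −y hook.

```bash
python3 - <<'E'
from h import *
np.set_printoptions(precision=4,suppress=True)
P=lambda u,v,z:plane("top",u,v,z)
print("block",P(228,198.5,.256)); a,b=P(206,197.6,.216),P(254.4,202.6,.216);print("edges",a,b,np.linalg.norm(a-b),np.degrees(np.arctan2(-(a-b)[0],(a-b)[1])))
a,b=P(346.6,202,.135),P(401,186.6,.135);print("plate",a,b,(a+b)/2,np.linalg.norm(a-b),np.degrees(np.arctan2(-(a-b)[0],(a-b)[1])))
a,b=P(121,164.5,.224),P(244,176,.224);print("bar",a,b,np.linalg.norm(a-b),np.degrees(np.arctan2(-(a-b)[0],(a-b)[1])))
print("tall",P(274,167,.21),"small",P(281,237,.1))
E
```

```text
block [0.5691 0.1046 0.256 ]
edges [0.575  0.1552 0.216 ] [0.5629 0.0535 0.216 ] 0.10238113207753959 -6.797677293428897
plate [ 0.5667 -0.1535  0.135 ] [ 0.6002 -0.2792  0.135 ] [ 0.5835 -0.2164  0.135 ] 0.12998788336491104 14.917310235555785
bar [0.6466 0.3316 0.224 ] [0.6184 0.0742 0.224 ] 0.25897744981723686 -6.2643548997336564
tall [0.6385 0.0112 0.21  ] small [ 0.4888 -0.0026  0.1   ]
```

The manual's scale: shifts go in units of 100 mm and turns go in units of 4 degrees. Converting my numbers, 0.2 m is 2, -0.12 m is -1.2.

shift_gripper(
  segments=[
    [0, 0, -0.5, 0],
    [0, 0, -1, 0],
    [0.4, -0.32, -1.2, 0],
    [0.8, -0.64, -1.2, 0],
    [1.2, -0.96, -1.2, 0],
    [1.6, -1.28, -1.2, 0],
    [2, -1.6, -1.2, 0],
    [2.4, -1.93, -1.2, 0],
  ],
  jaw=0.085,
)

```text
time: 0.95
tcp_pos: [0.3609, -0.4612, 0.3511]
ee_rot: [[0.967, 0.253, -0.0], [0.253, -0.967, 0.0], [-0.0, -0.0, -1.0]]
ft_force: [1.0, -0.1, 0.1]
finger_gap: 0.0851
gripper_force: 0.0
```

shift_gripper(
  segments=[
    [0.4, -0.32, 0, 0],
    [0.8, -0.64, 0, 0],
    [1.2, -0.96, 0, 0],
    [1.6, -1.28, 0, 0],
    [2, -1.6, 0, 0],
    [2.4, -1.94, 0, 0],
    [2.4, -1.94, 0, 0],
    [2.4, -1.94, 0, 0],
  ],
)

```text
time: 1.75
tcp_pos: [0.5443, -0.2119, 0.3509]
ee_rot: [[0.966, 0.259, -0.0], [0.259, -0.966, 0.001], [-0.0, -0.001, -1.0]]
ft_force: [-0.5, -0.4, -0.5]
finger_gap: 0.0849
gripper_force: 0.0
```

```bash
cat >> h.py <<'E'
def wray(s,u,v):
    c=r.calibration("wrist"); f,cx,cy=K(c); M=np.array(c["mount"]); R=np.array(s["ee_rot"]); t=np.array(s["tcp_pos"])
    return t+R@M[:3,3], R@(M[:3,:3]@np.array([(u-cx)/f,(v-cy)/f,1]))
def wplane(s,u,v,z):
    o,d=wray(s,u,v); return o+d*(z-o[2])/d[2]
def wproj(s,p):
    c=r.calibration("wrist"); f,cx,cy=K(c); M=np.array(c["mount"]); R=np.array(s["ee_rot"]); t=np.array(s["tcp_pos"])
    q=M[:3,:3].T@(R.T@(np.array(p)-t)-M[:3,3]); return f*q[0]/q[2]+cx,f*q[1]/q[2]+cy
E
python3 - <<'E'
from h import *
s=r.get_state();print(s["tcp_pos"],s["time"],s["q"]);print(s["ee_rot"]);save("wrist","wstand.png")
import pickle;pickle.dump(s,open("s1.pkl","wb"))
E
```

```text
[ 0.54429672 -0.2119294   0.35092325] 1.75 [ 23.52899783  17.02863751  -8.59968599 102.88483751   2.82833094
  60.33315846 -61.11932564]
[[ 9.66007358e-01  2.58514314e-01 -3.64728896e-04]
 [ 2.58514559e-01 -9.66006793e-01  1.04846705e-03]
 [-8.12868494e-05 -1.10711462e-03 -9.99999384e-01]]
```

View pics/wstand.png

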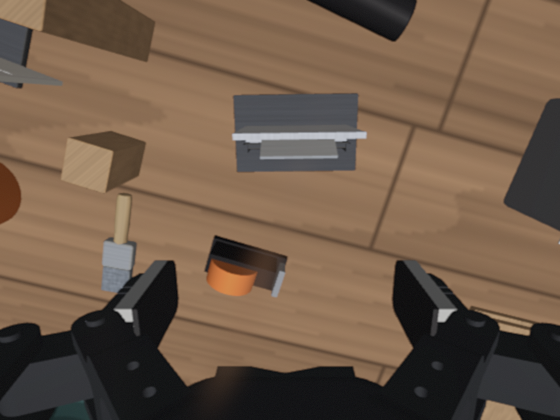

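The wrist view shows the stand almost square to the image. The plate's top edge is a bright strip from (233,135) to (366,135), with the clip below it at (298,148).

```bash
python3 - <<'E'
from h import *
import pickle; s=pickle.load(open("s1.pkl","rb"))
g=cv2.cvtColor(cv2.imread("pics/wstand.png"),cv2.COLOR_BGR2GRAY).astype(int)
for u in (225,229,231,233,236,240,250,270,300,330,350,358,362,364,366,368): print(u,g[126:164,u])
E
```

```text
225 [127 127 127 126 126 126 126 126 126 126 126 126 125 126 126 126 125 124
 123 122 122 124 126 127 129 128 129 128 128 128 128 127 127 127 126 126
 125 124]
229 [127 127 127 128 127 127 127 126 125 126 126 126 125 127 126 126 126 125
 125 123 122 122 123 126 127 128 128 128 128 128 128 127 127 126 125 126
 125 125]
231 [127 128 127 128 128 127 125 127 134 135 134 131 130 130 128 125 126 126
 125 124 123 122 122 123 125 127 129 128 127 128 128 128 128 126 127 125
 126 125]
233 [124 125 125 127 126 124 123 146 186 192 189 187 187 179 151 129 126 127
 126 125 124 123 122 124 126 127 129 129 129 128 128 128 128 127 126 127
 126 126]
236 [ 79  79  79  80  81  85  95 143 193 199 197 197 198 188 135  86  80  84
  87  87  86  84  84  86  87  87  85  82  83  89  90  92  98 106 106 105
 105 104]
240 [ 81  81  85  91  94  91  95 143 192 198 195 196 197 187 132  82  77  80
  82  81  82  80  81  81  79  79  80  81  80  80  81  82  81  81  80  80
  79  81]
250 [ 92  94  94  94  94  91 104 151 191 195 194 193 193 195 196 188 151  90
  73  79  80  80  75  63  70  79  79  79  79  80  80  82  82  8
[... 759 characters left out ...]
31 132 132 133 135 135 136 136 135 134 133 132 131
 131 130]
362 [123 124 126 124 116 129 176 194 195 194 195 189 164 133 126 126 127 126
 127 127 127 127 128 128 129 131 131 133 134 136 135 135 134 133 132 132
 131 131]
364 [123 123 125 125 123 140 178 196 197 196 196 190 165 134 126 126 127 127
 127 127 126 126 126 128 129 130 131 133 133 134 135 135 135 133 133 132
 130 132]
366 [122 123 124 125 125 135 155 166 166 159 159 156 144 130 127 127 127 127
 127 127 126 126 126 127 128 129 131 132 132 133 135 136 135 134 133 132
 132 131]
368 [121 122 123 124 126 126 126 127 128 129 128 128 127 128 128 128 127 127
 127 127 127 127 126 127 127 128 130 130 133 133 134 136 136 134 133 132
 131 131]
```

```bash
python3 - <<'E'
from h import *
import pickle; s=pickle.load(open("s1.pkl","rb"))
np.set_printoptions(precision=4,suppress=True)
a=wplane(s,232.3,140.2,.135);b=wplane(s,366.3,137.9,.135);d=a-b
th=np.arctan2(-d[0],d[1]);print(a,b,np.linalg.norm(d),np.degrees(th))
m=(a+b)/2;x=np.array([np.cos(th),np.sin(th),0]);print("face mid",m,"seat",m-x*.0025)
lip=wplane(s,300,157.5,.120);print("clip top front dist",(m-lip)@x, "back strip",(wplane(s,299,131.7,.135)-m)@x)
for u in(260.5,338):print(wplane(s,u,157,.12)@np.array([-np.sin(th),np.cos(th),0])-m@np.array([-np.sin(th),np.cos(th),0]))
E
```

```text
[ 0.5614 -0.1552  0.135 ] [ 0.5973 -0.2812  0.135 ] 0.13102542343261925 15.901746539103836
face mid [ 0.5794 -0.2182  0.135 ] seat [ 0.577  -0.2189  0.135 ]
clip top front dist 0.020336164638231624 back strip 0.007078077453132727
0.0395487615563761
-0.040439399455754144
```

In the tool's units: -0.311 m is -3.11, 0.074 m is 0.74, 21.5 degrees is 5.375.

shift_gripper(
  segments=[
    [0.1, -0.45, -0.2, 1],
    [0.2, -0.9, -0.4, 2],
    [0.3, -1.35, -0.5, 3],
    [0.45, -1.8, -0.5, 4],
    [0.55, -2.25, -0.5, 5],
    [0.65, -2.7, -0.5, 5.375],
    [0.74, -3.11, -0.5, 5.375],
    [0.74, -3.11, -0.5, 5.375],
  ],
)

```text
time: 2.6
tcp_pos: [0.535, 0.1099, 0.4015]
ee_rot: [[0.994, -0.112, -0.0], [-0.112, -0.994, 0.003], [-0.001, -0.003, -1.0]]
ft_force: [-0.6, 0.7, 0.1]
finger_gap: 0.085
gripper_force: 0.0
```

shift_gripper(
  segments=[
    [0, 0, 0, 0],
    [0, 0, 0, 0],
    [0, 0, 0, 0],
  ],
)

```text
time: 2.9
tcp_pos: [0.5363, 0.1018, 0.4011]
ee_rot: [[0.992, -0.124, -0.0], [-0.124, -0.992, -0.001], [-0.0, 0.001, -1.0]]
ft_force: [-0.1, 0.1, 0.0]
finger_gap: 0.0848
gripper_force: 0.0
```

```bash
python3 - <<'E'
from h import *
s=r.get_state();print(s["tcp_pos"],s["time"],s["q"]);print(s["ee_rot"]);save("wrist","wrack.png")
import pickle;pickle.dump(s,open("s2.pkl","wb"))
E
```

```text
[0.53634811 0.10179147 0.40112804] 2.9 [  -3.06111932   11.97559501  -15.08754921  103.07924452    3.46796814
   65.42324454 -116.39987232]
[[ 9.92290394e-01 -1.23934183e-01 -3.04593422e-04]
 [-1.23934454e-01 -9.92289740e-01 -1.15059490e-03]
 [-1.59646889e-04  1.17947389e-03 -9.99999292e-01]]
```

View pics/wrack.png

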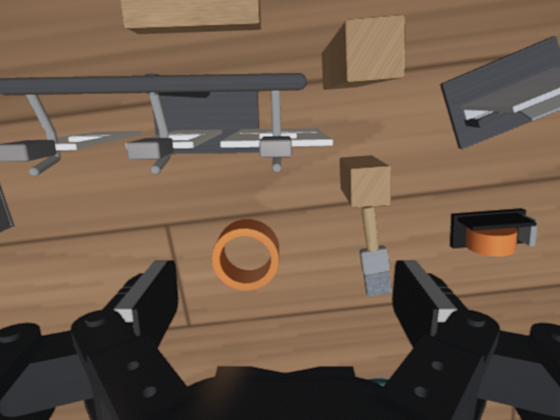

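The wrist view over the rack shows the wide ticket's block at (276,146), its plate edges at (221,144) and (333,141), and the hook tip at (277,166).

```bash
python3 - <<'E'
from h import *
g=cv2.cvtColor(cv2.imread("pics/wrack.png"),cv2.COLOR_BGR2GRAY).astype(int)
for v in (140,143,145,150): print(v,"L",g[v,254:266],"R",g[v,286:298])
for u in(265,276,288): print(u,g[132:162,u])
print("plate");
for u in(224,235,250,300,310,320,328): print(u,g[125:155,u])
for v in(141,142,143,144):print(v,g[v,214:228],g[v,326:340])
E
```

```text
140 L [145 147 156 161 157 132  99  90  94  97  99 101] R [118 119 119 114 107 137 170 181 182 182 182 183]
143 L [217 218 218 217 198 158 141 156 164 166 165 165] R [169 169 169 160 144 159 200 216 217 216 215 215]
145 L [214 214 215 213 193 153 139 156 163 164 163 163] R [166 167 166 159 144 153 190 206 206 205 205 205]
150 L [ 77  76  77  75  79 101 129 152 159 159 158 158] R [163 163 165 159 142 113 110 119 120 120 120 121]
265 [119 171 216 209 128  45  48  65 101 138 159 165 165 163 163 162 160 160
 158 158 157 156 155 151 132 113 119 121 119 118]
276 [151 151 153 139  83  48  53  71 111 145 164 168 166 165 165 165 163 163
 161 161 160 159 159 153 128  88  82  86  86  85]
288 [153 185 210 187 107  46  49  74 119 151 167 169 167 166 166 166 165 164
 165 163 163 163 161 152 126 101 113 119 118 119]
plate
224 [ 78  77  80  79  78  77  77  76  77  78  78  78  80  83  92 118 173 214
 218 217 218 208 148  84  74  74  77  83 100 115]
235 [ 78  80  80  81  79  76  78  90 101 103 102 103 103 101 102 130 185 215
 218 217 218 207 134  73  74  76  79  85  98 116]
250 [ 78  80  80  85  99 10
[... 387 characters left out ...]
104 104 103 104 104 100 107 160 212 217 215
 216 212 190 137 114 118 121 121 121 121 119 118]
328 [111 111 111 113 114 115 114 115 116 115 114 110 101 106 161 213 218 216
 216 209 175 128 115 120 121 122 120 119 118 119]
141 [ 79  80  79  80  78  87 126 161 172 173 173 180 184 185] [218 218 218 219 220 217 188 139 114 113 115 114 115 114]
142 [ 81  81  81  79  77  95 153 200 215 215 214 214 215 215] [216 216 216 216 218 215 186 139 113 113 115 115 115 114]
143 [ 80  80  80  79  77  96 157 205 219 219 218 218 218 218] [216 216 216 217 219 215 187 139 115 114 115 115 115 115]
144 [ 80  80  80  79  75  94 156 204 218 218 217 217 217 217] [210 210 209 210 211 208 179 135 116 114 115 117 116 116]
```

```bash
python3 - <<'E'
from h import *
import pickle; s=pickle.load(open("s2.pkl","rb"))
np.set_printoptions(precision=4,suppress=True)
a=wplane(s,219.9,143.85,.216);b=wplane(s,332.6,142.05,.216);d=a-b
print(a,b,(a+b)/2,np.linalg.norm(d),np.degrees(np.arctan2(-d[0],d[1])))
c=wplane(s,275.0,148.2,.256);print("block",c)
print("width",np.linalg.norm(wplane(s,259.7,148,.256)-wplane(s,290.3,148,.256)),np.linalg.norm(wplane(s,275,140.3,.256)-wplane(s,275,156,.256)))
R=np.array(s["ee_rot"]);print("target shift tool",R.T@(np.array([c[0],c[1],.257-.036])-s["tcp_pos"]))
p=wplane(s,277,166,.236);print("tip",p,c-p)
E
```

```text
[0.5747 0.1539 0.216 ] [0.5637 0.0535 0.216 ] [0.5692 0.1037 0.216 ] 0.10106195776937382 -6.279290996274244
block [0.5694 0.1038 0.256 ]
width 0.024181086383532866 0.012359697787302856
target shift tool [ 0.0326 -0.0063  0.1801]
tip [0.5518 0.1049 0.236 ] [ 0.0176 -0.0011  0.02  ]
```

shift_gripper(
  segments=[
    [0.2, -0.04, 0, -0.2],
    [0.326, -0.063, 0.3, -0.2],
    [0.326, -0.063, 0.6, -0.2],
    [0.326, -0.063, 0.9, -0.2],
    [0.326, -0.063, 1, -0.2],
    [0.326, -0.063, 1, -0.2],
    [0.326, -0.063, 1, -0.2],
    [0.326, -0.063, 1, -0.2],
  ],
  jaw=0.07,
)

```text
time: 3.75
tcp_pos: [0.5704, 0.1074, 0.3032]
ee_rot: [[0.994, -0.106, 0.003], [-0.106, -0.994, 0.001], [0.003, -0.001, -1.0]]
ft_force: [-0.5, 0.5, 0.3]
finger_gap: 0.0703
gripper_force: 0.0
```

shift_gripper(
  segments=[
    [0, 0, 0, 0],
    [0, 0, 0, 0],
    [0, 0, 0, 0],
    [0, 0, 0, 0],
  ],
)

```text
time: 4.15
tcp_pos: [0.5692, 0.1072, 0.3015]
ee_rot: [[0.994, -0.105, 0.0], [-0.105, -0.994, 0.0], [0.0, -0.0, -1.0]]
ft_force: [-0.7, 0.4, 0.3]
finger_gap: 0.0699
gripper_force: 0.0
```

In the tool's units: 0.0032 m is 0.032, 0.0815 m is 0.815, 0.2 degrees is 0.05.

shift_gripper(
  segments=[
    [0, 0.032, 0.2, 0.05],
    [0, 0.032, 0.4, 0.05],
    [0, 0.032, 0.6, 0.05],
    [0, 0.032, 0.7, 0.05],
    [0, 0.032, 0.78, 0.05],
    [0, 0.032, 0.815, 0.05],
    [0, 0.032, 0.815, 0.05],
    [0, 0.032, 0.815, 0.05],
  ],
)

```text
time: 4.95
tcp_pos: [0.5694, 0.1042, 0.2205]
ee_rot: [[0.994, -0.109, 0.001], [-0.109, -0.994, 0.0], [0.001, -0.0, -1.0]]
ft_force: [-0.7, 0.0, 0.5]
finger_gap: 0.0701
gripper_force: 0.0
```

```bash
python3 - <<'E'
from h import *
save("wrist","wg.png");s=r.get_state();print(s["tcp_pos"])
E
```

```text
[0.56944859 0.10416518 0.22057684]
```

View pics/wg.png

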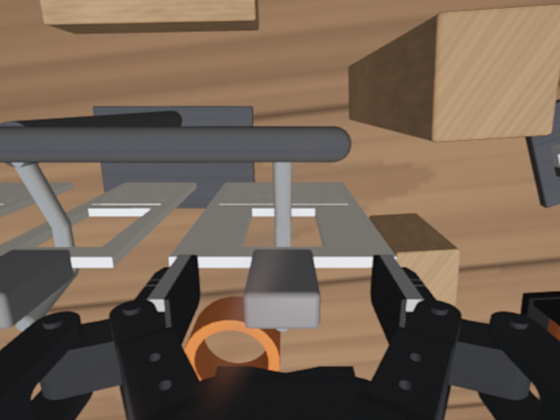

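The block at (283,287) sits centred between the pads (about 190 and 378). Next I close, then lift 42 mm.

shift_gripper(
  segments=[
    [0, 0, 0, 0],
    [0, 0, 0, 0],
    [0, 0, 0, 0],
    [0, 0, 0, 0],
    [0, 0, 0, 0],
    [0, 0, 0, 0],
  ],
  jaw=0.0,
  clamp_n=60,
)

```text
time: 5.6
tcp_pos: [0.5693, 0.1045, 0.2202]
ee_rot: [[0.994, -0.109, 0.001], [-0.109, -0.994, 0.001], [0.001, -0.001, -1.0]]
ft_force: [-0.2, 1.3, 2.1]
finger_gap: 0.0258
gripper_force: 58.9
```

shift_gripper(
  segments=[
    [0, 0, -0.1, 0],
    [0, 0, -0.2, 0],
    [0, 0, -0.3, 0],
    [0, 0, -0.4, 0],
    [0, 0, -0.44, 0],
    [0, 0, -0.44, 0],
    [0, 0, -0.44, 0],
  ],
)

```text
time: 6.3
tcp_pos: [0.5686, 0.1039, 0.2637]
ee_rot: [[0.994, -0.109, -0.0], [-0.109, -0.994, -0.0], [-0.0, 0.0, -1.0]]
ft_force: [-0.4, 0.3, -2.1]
finger_gap: 0.0249
gripper_force: 58.9
```

In the tool's units: -0.08 m is -0.8, -0.06 m is -0.6.

shift_gripper(
  segments=[
    [-0.15, 0, 0, 0],
    [-0.3, 0, 0, 0],
    [-0.45, 0, 0, 0],
    [-0.6, 0, 0, 0],
    [-0.75, 0, 0, 0],
    [-0.8, 0, -0.2, 0],
    [-0.8, 0, -0.5, 0],
    [-0.8, 0, -0.8, 0],
  ],
)

```text
time: 7.1
tcp_pos: [0.4877, 0.1128, 0.3443]
ee_rot: [[0.994, -0.108, -0.001], [-0.108, -0.994, -0.0], [-0.001, 0.001, -1.0]]
ft_force: [0.0, 0.9, -1.0]
finger_gap: 0.0251
gripper_force: 59.1
```

shift_gripper(
  segments=[
    [0, 0, -0.3, 0],
    [0, 0, -0.6, 0],
    [0, 0, -0.7, 0],
    [0, 0, -0.7, 0],
    [0, 0, -0.7, 0],
  ],
)

```text
time: 7.6
tcp_pos: [0.4882, 0.1124, 0.4123]
ee_rot: [[0.994, -0.109, -0.002], [-0.109, -0.994, -0.001], [-0.002, 0.001, -1.0]]
ft_force: [-0.5, -0.2, -1.5]
finger_gap: 0.0252
gripper_force: 59.2
```

```bash
python3 - <<'E'
from h import *
a=save("scene","s3.png");b=save("wrist","w3.png")
cv2.imwrite("pics/c3.png",cv2.cvtColor(np.hstack([cv2.resize(a[80:300,130:470],(440,285)),cv2.resize(b,(360,285))]),cv2.COLOR_RGB2BGR))
s=r.get_state();print(s["tcp_pos"],s["ee_rot"],s["q"])
E
```

```text
[0.48813275 0.11227674 0.41176444] [[ 0.99407336 -0.10864583 -0.00377416]
 [-0.10865064 -0.9940794  -0.00109235]
 [-0.00363314  0.00149595 -0.99999228]] [  -3.93902466    7.75285796  -16.06842948  106.85943955    2.32768793
   65.92953448 -117.0636524 ]
```

View pics/c3.png

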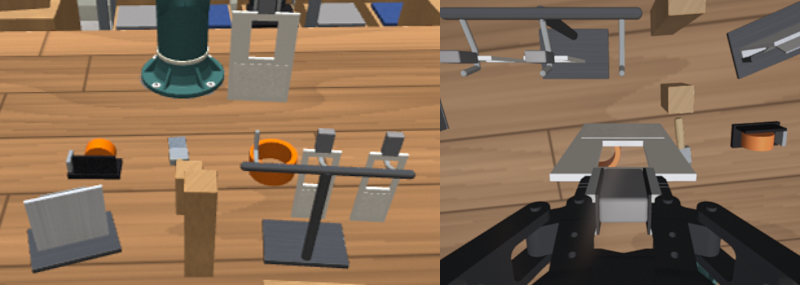

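The ticket is clear of the hook and hangs upright in the grip, and both narrow tickets still hang. Carrying it over the tall carton now.

In the tool's units: 0.3 m is 3, 0.27 m is 2.7, -22 degrees is -5.5.

shift_gripper(
  segments=[
    [0.1, 0.2, 0, -0.5],
    [0.2, 0.6, 0, -1.25],
    [0.4, 1, 0, -2],
    [0.55, 1.45, 0, -2.75],
    [0.7, 1.9, 0, -3.5],
    [0.85, 2.3, 0, -4.25],
    [1, 2.7, 0, -5],
    [1.1, 3, 0, -5.5],
  ],
)

```text
time: 8.5
tcp_pos: [0.5656, -0.2009, 0.4117]
ee_rot: [[0.963, 0.27, -0.003], [0.27, -0.963, -0.0], [-0.003, -0.0, -1.0]]
ft_force: [-0.0, -0.4, -1.6]
finger_gap: 0.0251
gripper_force: 59.3
```

shift_gripper(
  segments=[
    [0.1, 0.2, 0, 0],
    [0.1, 0.2, 0, 0],
    [0.1, 0.2, 0, 0],
    [0.1, 0.2, 0, 0],
    [0.1, 0.2, 0, 0],
    [0.1, 0.2, 0, 0],
  ],
)

```text
time: 9.1
tcp_pos: [0.5809, -0.2129, 0.4139]
ee_rot: [[0.962, 0.273, -0.0], [0.273, -0.962, 0.0], [-0.0, -0.0, -1.0]]
ft_force: [0.3, -0.5, -1.3]
finger_gap: 0.025
gripper_force: 59.3
```

```bash
python3 - <<'E'
from h import *
s=r.get_state();save("wrist","w4.png");print(s["tcp_pos"],s["ee_rot"])
R=np.array(s["ee_rot"]);print(np.degrees(np.arctan2(R[1,0],R[0,0])))
import pickle;pickle.dump(s,open("s4.pkl","wb"))
E
```

```text
[ 0.58091714 -0.21293694  0.41388514] [[ 9.61988693e-01  2.73089269e-01 -8.05227849e-05]
 [ 2.73089279e-01 -9.61988676e-01  1.79488824e-04]
 [-2.84455354e-05 -1.94656129e-04 -9.99999981e-01]]
15.848180007343887
```

View pics/w4.png

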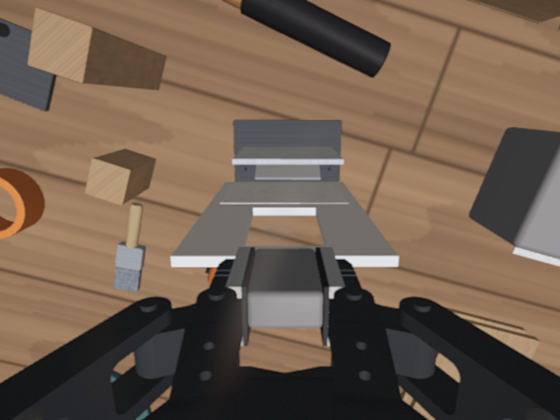

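The wrist view shows the held ticket parallel to the plate. The ticket's top edge is at v≈262 (u 172..398), its lower edge at v≈183 (u ~224..343), and the plate strip at v≈161 (u 233..343).

```bash
python3 - <<'E'
from h import *
import pickle; s=pickle.load(open("s4.pkl","rb"))
np.set_printoptions(precision=4,suppress=True)
g=cv2.cvtColor(cv2.imread("pics/w4.png"),cv2.COLOR_BGR2GRAY).astype(float)
def cross(a,lo,lvl,n=0): # subpixel crossings
    return [round(lo+i+(lvl-a[i])/(a[i+1]-a[i]),1) for i in range(len(a)-1) if (a[i]-lvl)*(a[i+1]-lvl)<0]
for u in(236,245,260,290,320,332,339): print("plate",u,cross(g[152:172,u],152,145))
print("ends",cross(g[161,222:240],222,160),cross(g[161,336:352],336,160))
for u in(180,200,220,350,370,390): print("top",u,cross(g[248:275,u],248,180))
print(cross(g[261,160:182],160,170),cross(g[261,390:405],390,170))
for u in(235,260,290,320,335): print("low",u,g[176:190,u].astype(int))
for v in(184,188,192): print("lowends",v,g[v,212:232].astype(int),g[v,336:352].astype(int))
E
```

```text
plate 236 [np.float64(158.2), np.float64(164.2)]
plate 245 [np.float64(158.1), np.float64(164.2)]
plate 260 [np.float64(158.1), np.float64(164.6)]
plate 290 [np.float64(158.5), np.float64(164.6)]
plate 320 [np.float64(158.4), np.float64(164.2)]
plate 332 [np.float64(158.4), np.float64(164.1)]
plate 339 [np.float64(158.4), np.float64(164.3)]
ends [np.float64(231.3)] [np.float64(343.7)]
top 180 [np.float64(255.7), np.float64(266.7)]
top 200 [np.float64(255.7), np.float64(266.7)]
top 220 [np.float64(255.7), np.float64(262.2)]
top 350 [np.float64(255.4), np.float64(262.3)]
top 370 [np.float64(255.5), np.float64(266.4)]
top 390 [np.float64(255.5), np.float64(266.3)]
[np.float64(169.9)] [np.float64(398.4)]
low 235 [ 97  97  97  97  97 100 108 111 113 113 113 112 111 111]
low 260 [128 147 159 132  94  91 107 111 113 114 115 114 114 113]
low 290 [129 146 158 134  98  98 111 114 114 115 116 115 116 117]
low 320 [109 123 137 124  94  93 108 111 112 112 112 113 112 112]
low 335 [ 86  85  86  86  86  95 108 111 111 111 111 110 111 110]
lowends 184 [126 127 126 126 127 127 126 127 127 127 125 119 112 110 109 110 110 110
 111 112] [111 111 109 110 110 110 110 111 119 127 132 134 135 135 135 136]
lowends 188 [127 127 127 127 127 126 127 125 118 112 110 109 110 110 110 110 110 113
 113 114] [112 112 112 111 110 110 110 110 110 109 111 118 129 132 132 132]
lowends 192 [126 126 127 125 126 119 112 109 109 110 110 110 110 111 111 112 113 113
 113 113] [113 112 113 112 112 112 110 110 110 110 110 109 110 111 120 130]
```

```bash
python3 - <<'E'
from h import *
import pickle; s=pickle.load(open("s4.pkl","rb"))
np.set_printoptions(precision=4,suppress=True)
R=np.array(s["ee_rot"]);t=np.array(s["tcp_pos"])
L=lambda p:R.T@(p-t)  # tool coords
def pair(n,a,b):
    a,b=L(a),L(b);m=(a+b)/2;d=b-a;print(n,"mid",m,"len",np.linalg.norm(d),"ang",np.degrees(np.arctan2(d[0],d[1])))
zt=t[2]-.004;zb=t[2]-.160
pair("plate front",wplane(s,231.2,164.3,.135),wplane(s,343.7,164.3,.135))
pair("ticket top far edge",wplane(s,169.9,255.7,zt),wplane(s,398.4,255.45,zt))
pair("ticket top near edge",wplane(s,169.9,266.7,zt),wplane(s,398.4,266.4,zt))
pair("ticket low far edge",wplane(s,223.8,181.4,zb),wplane(s,344.2,181.4,zb))
E
```

```text
plate front mid [-0.0031  0.0043  0.2789] len 0.131739780730212 ang -0.058417509273607955
ticket top far edge mid [0.0024 0.0009 0.004 ] len 0.10014071521771949 ang 0.009025115200809918
ticket top near edge mid [-0.0029  0.0009  0.004 ] len 0.10102878962613888 ang 0.023260712900039122
ticket low far edge mid [0.002  0.0005 0.16  ] len 0.1025889192827725 ang -0.05848216392724008
```

shift_gripper(
  segments=[
    [-0.1, 0.036, 0.2, 0],
    [-0.1, 0.036, 0.5, 0],
    [-0.1, 0.036, 0.8, 0],
    [-0.1, 0.036, 1, 0],
    [-0.1, 0.036, 1.04, 0],
    [-0.1, 0.036, 1.04, 0],
    [-0.1, 0.036, 1.04, 0],
    [-0.1, 0.036, 1.04, 0],
  ],
)

```text
time: 9.95
tcp_pos: [0.5736, -0.2204, 0.3115]
ee_rot: [[0.962, 0.272, 0.003], [0.272, -0.962, -0.001], [0.003, 0.002, -1.0]]
ft_force: [0.0, 0.5, -1.5]
finger_gap: 0.0251
gripper_force: 59.3
```

shift_gripper(
  segments=[
    [0, 0, 0, 0],
    [0, 0, 0, 0],
    [0, 0, 0, 0],
  ],
)

```text
time: 10.25
tcp_pos: [0.5726, -0.2203, 0.3102]
ee_rot: [[0.962, 0.272, 0.001], [0.272, -0.962, -0.0], [0.001, 0.0, -1.0]]
ft_force: [-0.1, -0.6, -1.2]
finger_gap: 0.025
gripper_force: 59.3
```

```bash
python3 - <<'E'
from h import *
import pickle; s0=pickle.load(open("s4.pkl","rb"))
np.set_printoptions(precision=4,suppress=True)
s=r.get_state();R=np.array(s["ee_rot"]);t=np.array(s["tcp_pos"])
print("lower edge",t[2]-.16,np.array(s0["ee_rot"]).T@(t-np.array(s0["tcp_pos"])),np.degrees(np.arctan2(R[1,0],R[0,0])),s["ft_force"])
E
```

```text
lower edge 0.15017194265067998 [-0.01    0.0048  0.1037] 15.755550057407751 [-0.0936 -0.6147 -1.2156]
```

shift_gripper(
  segments=[
    [0, -0.01, 0.1, 0],
    [0, -0.01, 0.2, 0],
    [0, -0.01, 0.3, 0],
    [0, -0.01, 0.4, 0],
    [0.01, -0.01, 0.45, 0],
    [0.01, -0.01, 0.45, 0],
    [0.01, -0.01, 0.45, 0],
  ],
)

```text
time: 10.95
tcp_pos: [0.5731, -0.219, 0.2646]
ee_rot: [[0.962, 0.272, -0.001], [0.272, -0.962, 0.0], [-0.001, -0.0, -1.0]]
ft_force: [0.4, 0.4, -1.9]
finger_gap: 0.0251
gripper_force: 59.4
```

```bash
python3 - <<'E'
from h import *
a=r.grab_frame("wrist");b=r.grab_frame("scene")
cv2.imwrite("pics/c5.png",cv2.cvtColor(np.hstack([cv2.resize(a[100:310,150:430],(400,300)),cv2.resize(b[190:300,130:260],(355,300))]),cv2.COLOR_RGB2BGR))
E
```

```text
(no output)
```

View pics/c5.png

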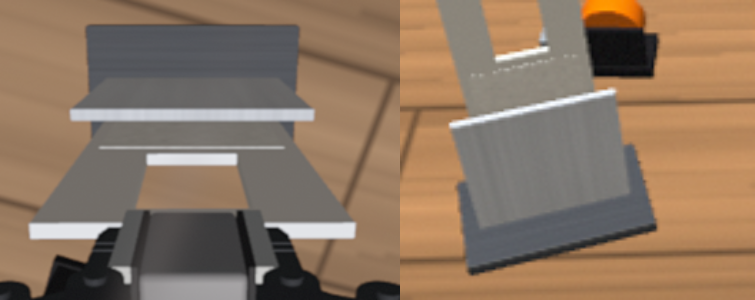

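The ticket's lower end is in front of the plate, behind its top edge in the scene view (around (540,100) in the crop), and square to it. Pushing in.

In the tool's units: 0.036 m is 0.36, 0.03 m is 0.3.

shift_gripper(
  segments=[
    [0.01, 0, 0.06, 0],
    [0.02, 0, 0.12, 0],
    [0.03, 0, 0.18, 0],
    [0.03, 0, 0.24, 0],
    [0.03, 0, 0.3, 0],
    [0.03, 0, 0.36, 0],
    [0.03, 0, 0.36, 0],
    [0.03, 0, 0.36, 0],
  ],
)

```text
time: 11.85
tcp_pos: [0.581, -0.2185, 0.2319]
ee_rot: [[0.962, 0.271, 0.012], [0.271, -0.962, -0.002], [0.011, 0.005, -1.0]]
ft_force: [3.6, -0.2, 4.6]
finger_gap: 0.0251
gripper_force: 63.0
```

shift_gripper(
  segments=[
    [0, 0, 0, 0],
    [0, 0, 0, 0],
    [0, 0, 0, 0],
  ],
)

```text
time: 12.15
tcp_pos: [0.5775, -0.2182, 0.229]
ee_rot: [[0.962, 0.272, 0.003], [0.272, -0.962, -0.0], [0.003, 0.001, -1.0]]
ft_force: [5.2, -0.6, 2.6]
finger_gap: 0.0255
gripper_force: 62.8
```

```bash
python3 - <<'E'
from h import *
np.set_printoptions(precision=4,suppress=True)
s=r.get_state();save("wrist","w6.png");R=np.array(s["ee_rot"]);t=np.array(s["tcp_pos"])
th=np.radians(15.8);x=np.array([np.cos(th),np.sin(th),0]);y=np.array([-np.sin(th),np.cos(th),0])
d=t-np.array([.577,-.2189,0]);print("rel seat x,y",d@x,d@y,t[2],s["ft_force"],s["torque"]);print(R)
g=cv2.cvtColor(cv2.imread("pics/w6.png"),cv2.COLOR_BGR2GRAY).astype(float)
def cross(a,lo,lvl):
    return [round(lo+i+(lvl-a[i])/(a[i+1]-a[i]),1) for i in range(len(a)-1) if (a[i]-lvl)*(a[i+1]-lvl)<0]
for u in(185,200,370,385): print("top",u,cross(g[245:278,u],245,180))
for u in(215,285,350): print("col",u,cross(g[130:240,u],130,175))
E
```

```text
rel seat x,y 0.0006862263721808214 0.000543012887050336 0.22898718309445995 [ 5.2091 -0.6356  2.6276] [ 0.0609 -1.9103 -0.0282]
[[ 0.9623  0.2719  0.0029]
 [ 0.2719 -0.9623 -0.0004]
 [ 0.0027  0.0012 -1.    ]]
top 185 [np.float64(257.7), np.float64(268.5)]
top 200 [np.float64(257.7), np.float64(268.6)]
top 370 [np.float64(257.9), np.float64(268.9)]
top 385 [np.float64(257.9), np.float64(268.9)]
col 215 [np.float64(193.8), np.float64(202.1)]
col 285 [np.float64(193.8), np.float64(201.6), np.float64(208.4), np.float64(216.5)]
col 350 [np.float64(193.8)]
```

shift_gripper(
  segments=[
    [0, 0, 0.07, 0],
    [0, 0, 0.14, 0],
    [0, 0, 0.21, 0],
    [0, 0, 0.28, 0],
    [0, 0, 0.35, 0],
    [0, 0, 0.42, 0],
    [0, 0, 0.44, 0],
    [0, 0, 0.44, 0],
  ],
)

```text
time: 13.0
tcp_pos: [0.5766, -0.217, 0.1836]
ee_rot: [[0.962, 0.272, 0.0], [0.272, -0.962, 0.001], [0.001, -0.001, -1.0]]
ft_force: [4.8, 0.9, 0.6]
finger_gap: 0.0253
gripper_force: 62.8
```

shift_gripper(
  segments=[
    [0, 0, 0, 0],
    [0, 0, 0, 0],
    [0, 0, 0, 0],
  ],
)

```text
time: 13.3
tcp_pos: [0.5764, -0.2171, 0.1837]
ee_rot: [[0.962, 0.272, 0.0], [0.272, -0.962, 0.001], [0.0, -0.001, -1.0]]
ft_force: [5.5, 0.9, -0.1]
finger_gap: 0.0251
gripper_force: 62.8
```

In the tool's units: 0.004 m is 0.04, 0.001 m is 0.01.

shift_gripper(
  segments=[
    [0, 0.01, 0.02, 0],
    [0, 0.01, 0.03, 0],
    [0, 0.01, 0.04, 0],
    [0, 0.01, 0.05, 0],
    [0, 0.01, 0.05, 0],
    [0, 0.01, 0.05, 0],
    [0, 0.01, 0.05, 0],
  ],
)

```text
time: 14.0
tcp_pos: [0.5771, -0.2177, 0.1791]
ee_rot: [[0.962, 0.272, 0.001], [0.272, -0.962, 0.002], [0.001, -0.001, -1.0]]
ft_force: [5.1, 1.5, 1.6]
finger_gap: 0.0251
gripper_force: 63.0
```

In the tool's units: 0.003 m is 0.03, 0.002 m is 0.02.

shift_gripper(
  segments=[
    [0, 0, 0.01, 0],
    [0, 0, 0.02, 0],
    [0, 0, 0.03, 0],
    [0, 0, 0.03, 0],
    [0, 0, 0.03, 0],
    [0, 0, 0.03, 0],
  ],
)

```text
time: 14.6
tcp_pos: [0.5779, -0.2174, 0.179]
ee_rot: [[0.962, 0.273, 0.002], [0.273, -0.962, 0.001], [0.003, -0.001, -1.0]]
ft_force: [3.4, 4.0, 16.9]
finger_gap: 0.0255
gripper_force: 64.9
```

In the tool's units: -0.002 m is -0.02.

shift_gripper(
  segments=[
    [0, 0, -0.02, 0],
    [0, 0, -0.02, 0],
    [0, 0, -0.02, 0],
    [0, 0, -0.02, 0],
  ],
)

```text
time: 15.0
tcp_pos: [0.5772, -0.2176, 0.1791]
ee_rot: [[0.962, 0.272, 0.001], [0.272, -0.962, 0.002], [0.001, -0.001, -1.0]]
ft_force: [4.8, 3.0, 8.0]
finger_gap: 0.0254
gripper_force: 63.4
```

shift_gripper(
  segments=[
    [0, 0, 0, 0],
    [0, 0, 0, 0],
    [0, 0, 0, 0],
    [0, 0, 0, 0],
    [0, 0, 0, 0],
  ],
  jaw=0.06,
)

```text
time: 15.5
tcp_pos: [0.5753, -0.2193, 0.1782]
ee_rot: [[0.963, 0.271, -0.002], [0.271, -0.963, 0.0], [-0.002, -0.001, -1.0]]
ft_force: [0.2, -0.6, 0.5]
finger_gap: 0.06
gripper_force: 0.0
```

shift_gripper(
  segments=[
    [0, 0, -0.1, 0],
    [0, 0, -0.3, 0],
    [0, 0, -0.6, 0],
    [0, 0, -1, 0],
    [0, 0, -1.4, 0],
    [0, 0, -1.8, 0],
    [0, 0, -1.8, 0],
    [0, 0, -1.8, 0],
  ],
)

```text
time: 16.3
tcp_pos: [0.5767, -0.2192, 0.3608]
ee_rot: [[0.962, 0.272, 0.003], [0.272, -0.962, -0.001], [0.003, 0.002, -1.0]]
ft_force: [-0.0, 0.4, -1.8]
finger_gap: 0.0601
gripper_force: 0.0
```

```bash
python3 - <<'E'
from h import *
s=r.get_state();a=save("wrist","w7.png");b=save("scene","s7.png");t=r.grab_frame("top")
import pickle;pickle.dump(s,open("s7.pkl","wb"))
cv2.imwrite("pics/c7.png",cv2.cvtColor(np.vstack([np.hstack([cv2.resize(a[60:270,150:430],(400,300)),cv2.resize(b[150:280,120:290],(392,300))]),cv2.resize(b[150:300,100:460],(792,300))]),cv2.COLOR_RGB2BGR))
E
```

```text
(no output)
```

View pics/c7.png

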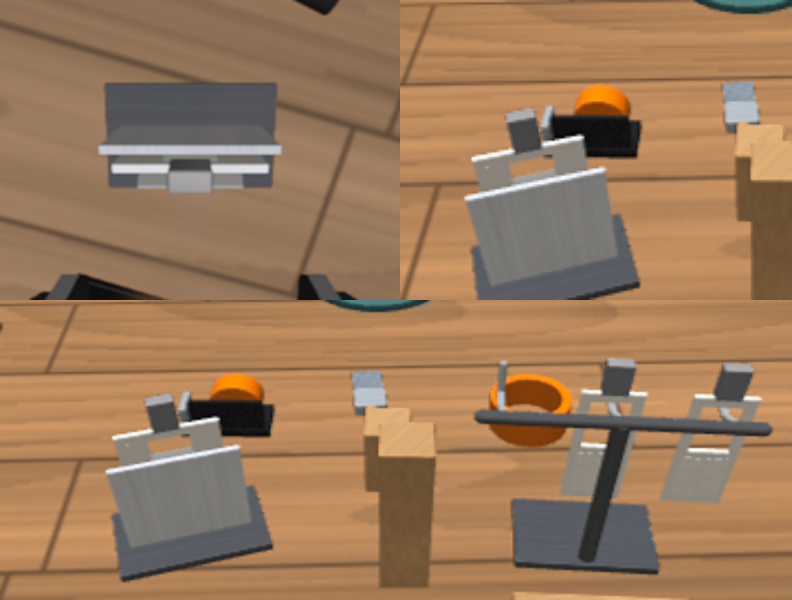

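The ticket stands in the stand, released and centred: it spans 112–269 against the plate's 99–281 in the crop. The narrow tickets hang undisturbed. One numeric check of seating and uprightness before handing in.

```bash
python3 - <<'E'
from h import *
import pickle; s=pickle.load(open("s7.pkl","rb"))
np.set_printoptions(precision=4,suppress=True)
g=cv2.cvtColor(cv2.imread("pics/w7.png"),cv2.COLOR_BGR2GRAY).astype(float)
def cross(a,lo,lvl):
    return [round(float(lo+i+(lvl-a[i])/(a[i+1]-a[i])),1) for i in range(len(a)-1) if (a[i]-lvl)*(a[i+1]-lvl)<0]
for u in(224,232,245,330,338,345): print(u,cross(g[150:190,u],150,160))
vt=int(60+168*.7);vp=int(60+149*.7)
et=cross(g[vt,215:350],215,165);ep=cross(g[vp,210:360],210,165);print(vt,et,vp,ep)
th=np.radians(15.8);x=np.array([np.cos(th),np.sin(th),0]);y=np.array([-np.sin(th),np.cos(th),0])
O=np.array([.577,-.2189,0])
def q(u,v,z):
    d=wplane(s,u,v,z)-O;return np.round([d@x,d@y],4)
for u,v,z in((et[0],vt,.176),(et[-1],vt,.176),(ep[0],vp,.135),(ep[-1],vp,.135)):print(z,q(u,v,z))
c=[cross(g[150:190,u],150,160) for u in(232,245,330,338)]
for u,l in zip((232,245,330,338),c): print("x of plate back/front, ticket far/near",[q(u,l[i],z)[0] for i,z in ((0,.135),(1,.135),(2,.176),(-1,.176)) if len(l)>=4])
f,cx,cy=K(r.calibration("scene"));T=np.linalg.inv(np.array(r.calibration("scene")["cam_to_world"]))
for z in(.176,.182): 
    for sy in(-.05,.05):
        p=O+y*sy+x*.0025+[0,0,z];k=T[:3,:3]@p+T[:3,3];print(z,"scene px",f*k[0]/k[2]+cx,f*k[1]/k[2]+cy)
h=cv2.cvtColor(cv2.imread("pics/s7.png"),cv2.COLOR_BGR2GRAY).astype(int)
for u in(156,162,194): print(u,h[203:228,u])
E
```

```text
224 [161.6, 167.6]
232 [161.5, 167.5, 174.4, 180.7]
245 [161.6, 167.5, 174.4, 180.7]
330 [161.6, 167.5, 174.4, 180.7]
338 [161.5, 167.5]
345 [161.5, 167.7]
177 [227.7, 267.7, 297.5, 337.5] 164 [218.6, 346.4]
0.176 [0.001  0.0506]
0.176 [ 0.0008 -0.0503]
0.135 [0.0064 0.0658]
0.135 [ 0.0061 -0.065 ]
x of plate back/front, ticket far/near [np.float64(0.0089), np.float64(0.0027), np.float64(0.0034), np.float64(-0.0025)]
x of plate back/front, ticket far/near [np.float64(0.0088), np.float64(0.0027), np.float64(0.0034), np.float64(-0.0025)]
x of plate back/front, ticket far/near [np.float64(0.0086), np.float64(0.0025), np.float64(0.0032), np.float64(-0.0027)]
x of plate back/front, ticket far/near []
0.176 scene px 150.27773088244322 219.14581324383434
0.176 scene px 198.11327937545647 209.4268839731485
0.182 scene px 149.68540356198343 217.03485667921007
0.182 scene px 197.75961745916754 207.3272257294909
156 [152 148 144 142 151 151 150 152 156 157 157 150 144 133 255 245 147 127
 132 130 131 132 133 132 131]
162 [154 148 143 144 151 149 150 151 156 156 155 145 168 255 238 145 129 131
 131 133 132 131 132 133 131]
194 [ 15  15  17  16  11   1 220 255 161 126 131 133 133 132 131 131 131 131
 132 132 132 124 221 254 172]
```

```bash
python3 -c "
from station import r
print(r.job_done())"
```

```text
the job is handed in; nothing more can be done
None
```

I handed the job in at about 16.5 s: the wide ticket is released in the stand, upright, centred to within about 0.3 mm and with its lower edge home on the ledge; both narrow tickets still hang, and nothing else in the final pictures looks disturbed.

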